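# Cam-lock the end panel onto a flat-pack spice rack

## Robot

A 6-joint arm with a two-finger parallel gripper is mounted at the origin on a cart in front of the work surface, level with it; the furniture and walls round the work are solid. World frame = base frame: x ahead of the robot, y to its left, z up, the work surface at z = 0. Lengths are in m, angles in rad, forces in N, time in s.
With the tool pointing down it reaches from about 0.25 to 0.725 m from the base axis. Payload 9.7 kg.
Tool frame: the origin (TCP) lies on the centre line of the jaws, within the pads' length; the fingertips stand r.finger_overhang ahead of it and the grasp point (between the pads) lies 11 mm behind it (r.finger_overhang is the distance from the TCP to the fingertips, in m); z points along the fingers, y is the line along which they close (so a half turn about z gives the same grasp; the last joint's range is limited). The gripper opens to 85 mm and grips with 20 to 120 N. Pads are 22 mm wide; open, the fingers measure 114 mm over their backs; the gripper's body (76 mm by 85 mm) begins 54 mm behind the grasp point. The pads swing forward as they close: fully open they stand 13 mm farther back than shut.
Start: joints at [-1.333, 0.087, 0.176, 1.66, 0, 1.571], TCP at [0.13, -0.535, 0.239] pointing down, gripper open.
Joint ranges: [-3.13, 3.13], [-0.85, 1.81], [-1.15, 1.24], [-2.2, 2.28], [-1.44, 1.52], [-3.14, 3.14]. Speed limits (rad/s): [2.22, 2.22, 2.57, 3.14, 3.14, 3.14].

## Interface

Orientations are given as a 3x3 rotation matrix whose columns are the frame's x, y, z axes.
In Python, from workcell import r gives the robot as it stands.
- The arm moves only by the tool apply_moves, never from a script. Its argument "increments" is a list of rows, each a list of 5 numbers: the shift along the world's x, y, z as a fraction of full scale, then the turn about the world's z as a fraction of full scale, then the closure, from 0 (fully open) to 1 (shut). In form: [[x, y, z, turn, gripper], ...]. A call has 1 to 10 rows; each row shifts and turns the commanded pose from where the row before left it; what a row does not reach is not made up. Full scale, the value 1, is 150 mm for a shift and 180 degrees for a turn. A row lasts 1/10 s, in which the tool goes at most 50 mm and 8.59 degrees, less where a joint would pass 70% of its speed; a pose out of reach is approached as far as the arm can. A call with a number of a shift or a turn outside -1 to 1 is refused whole. A call with a gripper value outside its range is refused whole. The fingers move at their own pace and stop on an object; "squeeze" is the grip in N (left out, the last holds). Time passes only in rows, so rows that do not move let the fingers close. It gives the time, the measured TCP pose, the force, the opening and the grip force at its end, in the units of the state.
- r.observe(): the state, without advancing time (a new reading comes with each control period).
- r.camera(name): name is "scene" or "top" or "wrist"; returns a dict with "img" (384x512x3 uint8, red, green, blue), "depth" (384x512 float32, m along the optical axis (not along the pixel's ray), 0 where there is no reading), "intrinsics" (3x3 intrinsics, pixels), "view" (4x4, takes a point from world to camera coordinates). Camera axes: x right, y down, z forward; pixel columns grow to the right and rows downward; lengths in m; the calibration is good to about 2 mm. A picture is of the moment at which its call begins.
- r.close_job(): hands the job in; it is judged then, once.
The state is a dict: "time_s": time; "joints": joint angles; "qd": joint speeds; "tau": joint torques, N m; "eef_pos": TCP position; "tool_rot": TCP orientation; "ft_force": force on the tool from outside, world axes, zero at the start; "moment": the same for the moment, N m; "width": finger opening in m; "gripper_force": force on a finger pad.
Only numpy, scipy, OpenCV 4.12 (cv2) and the standard library are available. Lean on these libraries where they do the work, as an engineer would, in place of code of your own. Each camera call takes 0.05 s, during which the arm holds its last target. There are 200 camera calls.

## Task

Finish the flat-pack wooden spice rack: slide the loose end panel up so that its bolt goes through the slot into the mouth of the cam lock, then turn the lock's black wing clockwise, about half a turn, until the hook has drawn the panel in tight and flush against the base board. Stop as soon as it is tight (forcing it strips the fitting), let go, and leave the jar, shaker and tin round it where they stand.

Things in the scene. Friction and masses are not known exactly. Their poses are not given: they have to be found in the camera images.
- base_board: light wooden rack base, fixed: a board 150 mm wide (its y), 36 mm thick, with an open pocket for the cam lock. Origin: on the worktop, on the cam axis; z up. Its joining face is the end at x = -60 mm; from there a slot 16 mm wide, open at the top, leads along y = 0 into the pocket. At x = +110 to +128 mm stands the other end panel, 100 mm high, already mounted
- joint_face (a point): middle of the base board's joining face, 20 mm above the worktop; axes as base_board (x points into the board). Beside it, at y = +-36 mm and 6 to 34 mm above the worktop, two sprung black seal pads stand 8 mm proud of the face; squeezing both flush takes about 12 N
- cam (a joint): angle of the cam lock (rad), growing clockwise from above; stops at -0.5 and 3.6, stays where left. From -0.3 to 0.1 the mouth of its steel hook faces the slot; turned on, the hook draws the bolt's peg in by 5.7 mm per rad. Tight comes somewhere from 2.0 to 3.1: how far the bolt is screwed out is unknown. Torque is about 0.1 N m till then and climbs steeply: 0.4 to 0.6 is tight, 0.9 strips it
- wing (a point): middle of the cam's black wing grip, on the cam axis, 50 mm above the worktop. The wing is a bar 58 mm long, 12 mm thick, from 37 to 61 mm above the worktop. The axes turn with the cam: x runs along the bar; at cam angle 0 they are parallel to base_board's
- rack_end: loose wooden end panel standing upright, 24 mm thick (its x), 150 mm wide (y), 100 mm high, 0.4 kg. Origin: centre of its underside. Its inner face, at x = +12 mm, carries a steel bolt of 8 mm diameter, 10 mm above the worktop, that runs about 33 mm out (to the middle of its peg) along +x and ends in an upright peg, 8 mm diameter, reaching 28 mm above the worktop
- panel_face (a point): centre line of the end panel's inner face, 20 mm above the worktop; it meets joint_face when the panel is home
- panel_top (a point): middle of the end panel's top edge, 100 mm above the worktop
- jar_near: spice jar with black cap, 41 mm wide, 105 mm high, beside the board on its left; leave alone. Origin: underside
- salt_shaker: salt shaker, 44 mm wide, 90 mm high, left of the panel; leave alone
- flat_tin: flat fish tin, 86 mm wide, 40 mm high, left of the board; leave alone

How it is judged:
By the outcome, as a careful person would: the job done as asked, in the order asked, and still so for the second after the job is handed in, with the robot touching nothing.
It also fails if it takes over 72 s, if anything falls off the work surface, if the arm or the gripper's body presses on something with over 40 N, if the wrist force passes 120 N, or if a joint passes its speed limit or range.

## Working session

There is one attempt and no reset: what is moved stays moved. The work goes in short steps, Python scripts to look and compute and a tool call to move; the robot and the scene stay as the last step left them, time stands still between calls to the robot, and variables do not carry over. Pictures are saved under pics/ and viewed, at most 10 in all, crops included, and the job is handed in when it is done.

Besides the shell and the picture viewer there is one more tool, called after "Emit:" in YAML: its name, and indented under it one key for each argument. apply_moves: Moves the arm, as the interface text tells. Shift numbers are shares of 150 mm and turn numbers shares of 180 degrees, none past 1 either way. Its arguments: {"type":"object","properties":{"increments":{"type":"array"},"squeeze":{"type":"number"}},"required":["increments"]}

```bash
mkdir -p pics; ls; cat > h.py <<'E'
import numpy as np,cv2
from workcell import r
def snap(n,f=None):
    c=r.camera(n)
    if f: cv2.imwrite('pics/'+f+'.png',c['img'][...,::-1])
    return c
def cloud(c):
    K=np.array(c['intrinsics']);T=np.linalg.inv(np.array(c['view']));d=c['depth']
    v,u=np.mgrid[:d.shape[0],:d.shape[1]]
    p=np.stack([(u-K[0,2])/K[0,0]*d,(v-K[1,2])/K[1,1]*d,d],-1)
    w=p@T[:3,:3].T+T[:3,3]; w[d==0]=np.nan
    return w
E
python3 - <<'E'
from h import *
a=snap('top');b=snap('scene')
cv2.imwrite('pics/a.png',a['img'][...,::-1]);cv2.imwrite('pics/b.png',b['img'][...,::-1])
for c in(a,b):print(np.round(c['view'],3).tolist(),np.round(c['intrinsics'],1).tolist())
s=r.observe();print({k:np.round(v,3).tolist() for k,v in s.items()},r.finger_overhang)
E
```

```text
pics
[[0.0, -1.0, 0.012, 0.317], [-0.999, -0.0, -0.037, 0.564], [0.037, -0.012, -0.999, 0.912], [0.0, 0.0, 0.0, 1.0]] [[466.9, 0.0, 259.0], [0.0, 466.9, 189.5], [0.0, 0.0, 1.0]]
[[-0.583, -0.812, 0.027, 0.573], [-0.34, 0.214, -0.916, 0.214], [0.738, -0.543, -0.401, 0.632], [0.0, 0.0, 0.0, 1.0]] [[401.0, 0.0, 255.0], [0.0, 401.0, 196.3], [0.0, 0.0, 1.0]]
{'time_s': 0.1, 'joints': [-1.333, 0.087, 0.175, 1.66, 0.0, 1.571], 'qd': [-0.002, -0.001, 0.003, 0.0, 0.001, 0.0], 'tau': [-0.0, -52.156, 46.565, 0.016, 0.0, 0.0], 'eef_pos': [0.13, -0.534, 0.239], 'tool_rot': [[0.972, 0.236, -0.0], [0.236, -0.972, 0.001], [0.0, -0.001, -1.0]], 'ft_force': [1.189, 0.255, -0.111], 'moment': [0.022, 0.045, 0.025], 'gripper_force': 0.0, 'width': 0.085} 0.008
```

View pics/a.png

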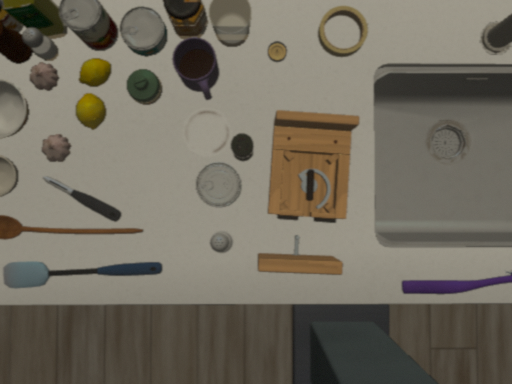

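View pics/b.png

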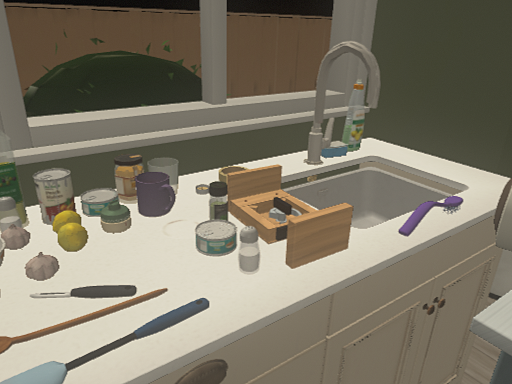

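The top view shows the base board around (310,170) with the wing at (310,185). The loose panel is at (300,264) with its bolt at (297,245), and shaker, tin and jar are at (221,241), (218,184) and (242,147). Next I measure them.

```bash
python3 - <<'E'
from h import *
c=snap('top');w=cloud(c);im=c['img'].astype(int)
cv2.imwrite('pics/c.png',cv2.resize(c['img'][100:290,190:370,::-1],None,fx=3.1,fy=3.1,interpolation=cv2.INTER_CUBIC))
hsv=cv2.cvtColor(c['img'],cv2.COLOR_RGB2HSV)
z=w[...,2];v,u=np.mgrid[:384,:512]
roi=(u>255)&(u<362)
def rect(m,n):
    m=m&np.isfinite(z); k,l,s,_=cv2.connectedComponentsWithStats(m.astype(np.uint8))
    i=1+np.argmax(s[1:,4]);m=l==i;p=w[m]
    q=cv2.minAreaRect((p[:,:2]*1000).astype(np.float32))
    print(n,m.sum(),'z',np.round(np.nanmedian(p[:,2])*1000,1),'rect',np.round(q[0],1),np.round(q[1],1),round(q[2],2))
    print('  corners',np.round(cv2.boxPoints(q),0).tolist()); return m
rect(roi&(v>240)&(z>.09)&(z<.11),'panel top')
rect(roi&(v<140)&(z>.09)&(z<.11),'fixed panel top')
rect(roi&(v>120)&(v<225)&(z>.028)&(z<.042)&(hsv[...,1]>80),'base')
rect(roi&(v>150)&(v<225)&(z>.052)&(z<.07),'wing')
rect(roi&(v>228)&(v<262)&(z>.006)&(z<.04),'bolt')
for n,m in(('tin',(abs(u-218)<30)&(abs(v-184)<30)),('jar',(abs(u-242)<14)&(abs(v-147)<16)),('shaker',(abs(u-221)<16)&(abs(v-241)<16))): rect(m&(z>.03),n)
E
```

```text
panel top 1177 z 100.3 rect [425.5 245.1] [149.   24.5] 87.67
  corners [[410.0, 171.0], [435.0, 170.0], [441.0, 319.0], [416.0, 320.0]]
fixed panel top 891 z 99.9 rect [690.3 212.9] [149.6  19.1] 85.95
  corners [[676.0, 139.0], [695.0, 138.0], [705.0, 287.0], [686.0, 288.0]]
base 3890 z 36.2 rect [596.1 219.8] [148.7 172.6] 86.03
  corners [[505.0, 152.0], [677.0, 140.0], [687.0, 288.0], [515.0, 300.0]]
wing 206 z 61.0 rect [571.  220.8] [12.3 56.4] 87.61
  corners [[543.0, 216.0], [599.0, 214.0], [599.0, 226.0], [543.0, 228.0]]
bolt 217 z 17.1 rect [455.6 244.8] [147.8  40.2] 88.81
  corners [[434.0, 171.0], [474.0, 170.0], [477.0, 318.0], [437.0, 319.0]]
tin 1606 z 37.2 rect [573.5 394.2] [84.9 84.7] 45.26
  corners [[514.0, 394.0], [574.0, 334.0], [634.0, 395.0], [573.0, 454.0]]
jar 491 z 105.2 rect [639.9 348. ] [39.8 39.6] 44.44
  corners [[612.0, 348.0], [640.0, 320.0], [668.0, 348.0], [640.0, 376.0]]
shaker 405 z 83.3 rect [464.9 386.3] [42.1 36.6] 41.29
  corners [[437.0, 386.0], [461.0, 359.0], [493.0, 386.0], [469.0, 414.0]]
```

View pics/c.png

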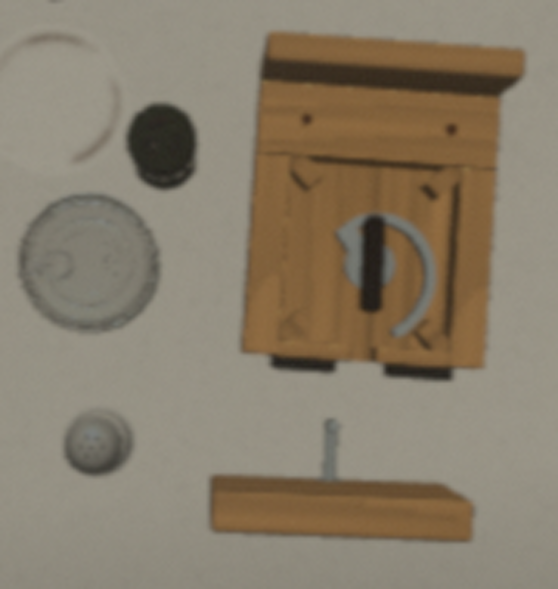

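The wing is about -0.03 rad off the base yaw (-4.0°), so the mouth faces the slot. The panel sits at (425.5, 245) with yaw -2.3°. I'll move over it now.

Emit:
apply_moves:
  increments:
    - [0.08,0.208,0,0.016,0]
    - [0.08,0.208,0,0.016,0]
    - [0.08,0.208,0,0.016,0]
    - [0.08,0.208,0,0.016,0]
    - [0.08,0.208,0,0.016,0]
    - [0.08,0.208,0,0.016,0]
    - [0.08,0.208,0,0.016,0]
    - [0.08,0.208,0,0.016,0]
    - [0.08,0.208,0,0.016,0]
    - [0.08,0.208,0,0.016,0]

```text
time_s: 1.15
eef_pos: [0.2496, -0.2212, 0.2392]
tool_rot: [[0.737, 0.676, 0.0], [0.676, -0.737, -0.0], [0.0, 0.0, -1.0]]
ft_force: [-0.3, 0.6, -0.1]
width: 0.0856
gripper_force: 0.0
```

Emit:
apply_moves:
  increments:
    - [0.08,0.208,0,0.016,0]
    - [0.08,0.208,0,0.016,0]
    - [0.08,0.208,0,0.016,0]
    - [0.08,0.208,0,0.016,0]
    - [0.08,0.208,0,0.016,0]
    - [0.08,0.208,0,0.016,0]
    - [0.08,0.208,0,0.016,0]
    - [0.08,0.208,0,0.016,0]
    - [0.08,0.208,0,0.016,0]
    - [0.08,0.208,0,0.016,0]

```text
time_s: 2.15
eef_pos: [0.3697, 0.091, 0.2392]
tool_rot: [[0.32, 0.948, 0.0], [0.948, -0.32, -0.0], [0.0, 0.0, -1.0]]
ft_force: [1.1, -1.0, -0.1]
width: 0.0855
gripper_force: 0.0
```

Emit:
apply_moves:
  increments:
    - [0.07,0.208,0,0.016,0]
    - [0.07,0.208,0,0.016,0]
    - [0.07,0.208,0,0.016,0]
    - [0.07,0.208,0,0.016,0]
    - [0.07,0.208,0,0.016,0]
    - [0,0,0,0,0]
    - [0,0,0,0,0]

```text
time_s: 2.85
eef_pos: [0.4218, 0.2457, 0.2387]
tool_rot: [[0.076, 0.997, -0.001], [0.997, -0.076, -0.001], [-0.001, -0.001, -1.0]]
ft_force: [0.1, -0.5, -0.1]
width: 0.0852
gripper_force: 0.0
```

```bash
cat >> h.py <<'E'
def st():
    s=r.observe();R=np.array(s['tool_rot'])
    print('t',s['time_s'],'pos',np.round(np.array(s['eef_pos'])*1000,1),'yaw',round(float(np.degrees(np.arctan2(R[1,0],R[0,0]))),2),'q',np.round(s['joints'],3),'F',np.round(s['ft_force'],1),'M',np.round(s['moment'],2),'w',round(s['width'],4),'g',s['gripper_force'])
E
python3 -c "
from h import *
st()"
```

```text
t 2.85 pos [421.8 245.7 238.7] yaw 85.67 q [ 0.528 -0.059  0.027  1.659 -0.     2.174] F [ 0.1 -0.5 -0.1] M [ 0.03 -0.02 -0.04] w 0.0852 g 0.0
```

Emit:
apply_moves:
  increments:
    - [0.025,-0.004,-0.1,0.011,0]
    - [0,0,-0.15,0,0]
    - [0,0,-0.15,0,0]
    - [0,0,-0.15,0,0]
    - [0,0,-0.15,0,0]
    - [0,0,-0.15,0,0]
    - [0,0,-0.1,0,0]
    - [0,0,-0.1,0,0]
    - [0,0,0,0,0]

```text
time_s: 3.75
eef_pos: [0.425, 0.2441, 0.0802]
tool_rot: [[0.042, 0.999, -0.002], [0.999, -0.042, -0.001], [-0.001, -0.002, -1.0]]
ft_force: [-0.5, 0.1, -0.6]
width: 0.0856
gripper_force: 0.0
```

Emit:
apply_moves:
  increments:
    - [0,0,0,0,0.5]
    - [0,0,0,0,0.8]
    - [0,0,0,0,0.9]
    - [0,0,0,0,1]
    - [0,0,0,0,1]
    - [0,0,0,0,1]
    - [0,0,0,0,1]
    - [0,0,0,0,1]
  squeeze: 40

```text
time_s: 4.55
eef_pos: [0.426, 0.2451, 0.0824]
tool_rot: [[0.042, 0.999, 0.001], [0.999, -0.042, 0.001], [0.001, 0.001, -1.0]]
ft_force: [-1.6, 0.1, 5.5]
width: 0.0233
gripper_force: 40.7
```

```bash
python3 -c "
from h import *
st()"
```

```text
t 4.55 pos [426.  245.1  82.4] yaw 87.61 q [ 0.522 -0.056 -0.271  1.354  0.     2.135] F [-1.6  0.1  5.5] M [ 0.01  0.3  -0.01] w 0.0233 g 40.731847286224365
```

Emit:
apply_moves:
  increments:
    - [0,-0.03,0,-0.005,1]
    - [0,-0.03,0,-0.005,1]
    - [0,-0.031,0,0,1]
    - [0.05,-0.0035,0,0,1]
    - [0.05,-0.0035,0,0,1]
    - [0.05,-0.0035,0,0,1]
    - [0.05,-0.0035,0,0,1]
    - [0,0,0,0,1]
    - [0,0,0,0,1]

```text
time_s: 5.45
eef_pos: [0.456, 0.2291, 0.0824]
tool_rot: [[0.074, 0.997, 0.0], [0.997, -0.074, 0.0], [0.0, 0.0, -1.0]]
ft_force: [-2.6, 1.5, 7.1]
width: 0.0234
gripper_force: 43.6
```

```bash
python3 - <<'E'
from h import *
st()
c=snap('top');w=cloud(c)
a=cv2.resize(c['img'][150:280,230:370,::-1],None,fx=3,fy=3,interpolation=cv2.INTER_CUBIC)
d=snap('wrist')
b=cv2.resize(d['img'][:,:,::-1],(512,384))
o=np.zeros((390,800,3),np.uint8);o[:,:400]=a[:390,:400];o[:300,400:]=cv2.resize(b,(400,300))
cv2.imwrite('pics/d.png',o)
E
```

```text
t 5.45 pos [456.  229.1  82.4] yaw 85.77 q [ 0.465 -0.01  -0.227  1.354  0.     2.11 ] F [-2.6  1.5  7.1] M [ 0.16  0.6  -0.01] w 0.0234 g 43.63498270511627
```

View pics/d.png

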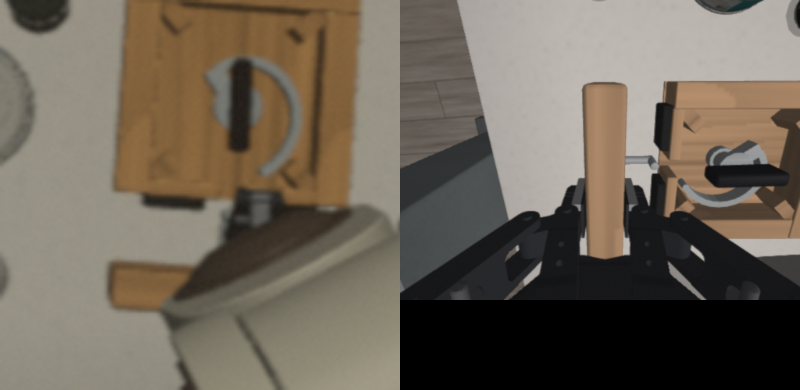

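The wrist crop shows the peg at about (655,162) just outside the slot between the black pads. I'll measure the alignment from depth.

```bash
python3 - <<'E'
from h import *
c=snap('wrist');w=cloud(c)*1000;cam=np.array([570.5,221.3,0])
t=np.radians(-4.);ex=np.array([np.cos(t),np.sin(t),0]);ey=np.array([-np.sin(t),np.cos(t),0])
X=(w-cam)@ex;Y=(w-cam)@ey;Z=w[...,2]
np.save('w.npy',np.stack([X,Y,Z],-1))
# board strip near joining face
m=(X>-57)&(X<-48)&(abs(Y)<30)
for lo in range(-30,30,2):
    k=m&(Y>=lo)&(Y<lo+2);print(lo,k.sum(),np.round(np.nanpercentile(Z[k],[10,90]),0) if k.any() else '',end=' | ')
print()
k=(X>-80)&(X<-57)&(abs(Y)<20)&(Z>6)&(Z<33)
print('bolt/peg',k.sum(),np.round(np.c_[X[k],Y[k],Z[k]][Z[k]>22].mean(0),1) if k.any() else '', 'shaft',np.round(np.median(Y[k&(Z<17)&(X<-64)]),1))
k=(Z>33)&(Z<39)&(abs(Y)<70)&(X>-70)&(X<-40)
for y in range(-70,70,10):
    q=k&(Y>=y)&(Y<y+10);print(y,round(float(np.percentile(X[q],1)),1) if q.sum()>10 else None,end=' ')
k=(Z>36)&(abs(Y)<75)&(X>-110)&(X<-80)&(Z<90);print()
for z in(40,60,70): 
  q=k&(abs(Z-z)<6);print(z,q.sum(),np.round(np.median(X[q]),1) if q.any() else'', np.round([np.nanmin(Y[q]),np.nanmax(Y[q])],1) if q.any() else '')
q=(Z>96)&(Z<104)&(X>-130)&(X<-80);print('top',np.round(cv2.minAreaRect(np.c_[X[q],Y[q]].astype(np.float32)),1) if 0 else cv2.minAreaRect(np.c_[X[q],Y[q]].astype(np.float32)))
E
```

```text
-30 23 [36. 37.] | -28 23 [36. 37.] | -26 24 [35. 38.] | -24 26 [36. 37.] | -22 23 [36. 37.] | -20 26 [36. 37.] | -18 25 [36. 37.] | -16 27 [36. 37.] | -14 24 [36. 37.] | -12 32 [35. 37.] | -10 175 [ 5. 35.] | -8 29 [4. 5.] | -6 23 [4. 6.] | -4 17 [4. 5.] | -2 14 [4. 5.] | 0 11 [4. 6.] | 2 4 [4. 4.] | 4 1 [5. 5.] | 6 11 [36. 36.] | 8 51 [ 36. 162.] | 10 345 [156. 164.] | 12 57 [ 36. 167.] | 14 28 [35. 37.] | 16 27 [36. 37.] | 18 30 [36. 37.] | 20 29 [36. 37.] | 22 33 [36. 37.] | 24 27 [36. 37.] | 26 29 [36. 37.] | 28 34 [35. 37.] | 
bolt/peg 681 [-65.1  -4.7  27.6] shaft 0.1
-70 None -60 None -50 -67.0 -40 -67.3 -30 -67.4 -20 -66.7 -10 -59.2 0 -59.4 10 -67.3 20 -67.3 30 -67.4 40 -67.3 50 -66.9 60 -58.6 
40 0  
60 0  
70 0  
top ((-110.56871032714844, 17.897682189941406), (39.47883605957031, 111.75004577636719), 2.8588476181030273)
```

Emit:
apply_moves:
  increments:
    - [0,-0.01,0,0.001,1]
    - [0.03,-0.002,0,0,1]
    - [0.03,-0.002,0,0,1]
    - [0.03,-0.002,0,0,1]
    - [0.03,-0.002,0,0,1]
    - [0.03,-0.002,0,0,1]
    - [0.03,-0.002,0,0,1]
    - [0,0,0,0,1]

```text
time_s: 6.4
eef_pos: [0.4828, 0.226, 0.0824]
tool_rot: [[0.07, 0.998, -0.0], [0.998, -0.07, 0.001], [0.001, -0.0, -1.0]]
ft_force: [-3.5, 3.3, 9.4]
width: 0.0232
gripper_force: 43.7
```

Emit:
apply_moves:
  increments:
    - [0.01,-0.001,0,0,1]
    - [0.01,-0.001,0,0,1]
    - [0,0,0,0,1]

```text
time_s: 6.7
eef_pos: [0.4852, 0.2257, 0.0825]
tool_rot: [[0.07, 0.998, -0.001], [0.998, -0.07, 0.001], [0.001, -0.001, -1.0]]
ft_force: [-6.0, 2.3, 10.5]
width: 0.0233
gripper_force: 44.1
```

Emit:
apply_moves:
  increments:
    - [0.01,-0.001,0,0,1]
    - [0.01,0,0,0,1]
    - [0,0,0,0,1]

```text
time_s: 7.0
eef_pos: [0.4883, 0.2254, 0.0825]
tool_rot: [[0.07, 0.998, -0.001], [0.998, -0.07, 0.001], [0.0, -0.001, -1.0]]
ft_force: [-5.4, 1.8, 10.6]
width: 0.0232
gripper_force: 44.0
```

```bash
python3 - <<'E'
from h import *
st()
d=snap('wrist')
cv2.imwrite('pics/e.png',d['img'][:,:,::-1])
E
```

```text
t 7.0 pos [488.3 225.4  82.5] yaw 85.97 q [ 4.320e-01  5.600e-02 -1.590e-01  1.356e+00  1.000e-03  2.073e+00] F [-5.4  1.8 10.6] M [0.23 1.42 0.07] w 0.0232 g 44.03574585914612
```

View pics/e.png

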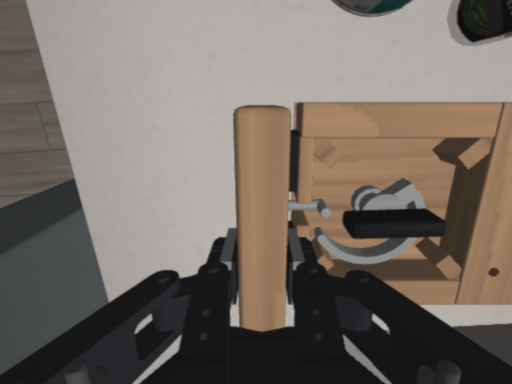

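The peg at (325,210) is just inside the slot, and the hook tip is at (320,235). The peg is barely inside the hook's radius, so I go a bit deeper, up to the pads.

Emit:
apply_moves:
  increments:
    - [0.01,0,0,0,1]
    - [0.007,-0.001,0,0,1]
    - [0,0,0,0,1]
    - [0,0,0,0,1]

```text
time_s: 7.45
eef_pos: [0.4907, 0.2252, 0.0825]
tool_rot: [[0.07, 0.998, -0.001], [0.998, -0.07, 0.0], [0.0, -0.001, -1.0]]
ft_force: [-6.2, 0.3, 9.9]
width: 0.023
gripper_force: 44.2
```

Emit:
apply_moves:
  increments:
    - [0.006,0,0,0,1]
    - [0,0,0,0,1]

```text
time_s: 7.65
eef_pos: [0.491, 0.2252, 0.0825]
tool_rot: [[0.07, 0.998, -0.002], [0.998, -0.07, 0.001], [0.0, -0.003, -1.0]]
ft_force: [-9.0, -0.1, 12.2]
width: 0.0233
gripper_force: 44.7
```

```bash
python3 - <<'E'
from h import *
st()
c=snap('wrist');w=cloud(c)*1000;cam=np.array([570.5,221.3,0])
t=np.radians(-4.);ex=np.array([np.cos(t),np.sin(t),0]);ey=np.array([-np.sin(t),np.cos(t),0])
X=(w-cam)@ex;Y=(w-cam)@ey;Z=w[...,2];g=c['img'].astype(int)
grey=(g.max(-1)-g.min(-1)<25)&(g.mean(-1)>70)
k=grey&(abs(Y)<15)&(X<-20)&(X>-58)&(Z>20)&(Z<34);print('peg',k.sum(),np.round([X[k].min(),X[k].max(),Y[k].min(),Y[k].max(),np.median(Z[k])],1))
k=grey&(Y<-6)&(X<-20)&(X>-58)&(Z>8)&(Z<34);i=np.argmax(Y[k]);R=np.hypot(X[k],Y[k])
a=np.degrees(np.arctan2(Y[k],-X[k]))
for lo in range(-70,0,5):
    q=(a>=lo)&(a<lo+5)
    if q.sum()>8: print(lo,np.round(np.percentile(R[q],[5,95]),1),np.round(np.median(Z[k][q])))
E
```

```text
t 7.65 pos [491.  225.2  82.5] yaw 85.98 q [ 4.290e-01  6.300e-02 -1.520e-01  1.358e+00  2.000e-03  2.070e+00] F [-9.  -0.1 12.2] M [0.13 2.51 0.03] w 0.0233 g 44.68820035457611
peg 95 [-38.7 -31.5  -6.2   1.2  27.8]
-65 [41.  45.4] 30.0
-60 [39.6 45.2] 30.0
-55 [40.  45.7] 30.0
-50 [40.5 45.9] 30.0
-45 [40.8 50.4] 30.0
-40 [41.5 47.1] 30.0
-35 [41.7 47.3] 30.0
-30 [42.2 48. ] 30.0
```

The peg sits at r≈35 mm, inside the hook's inner radius of about 42 mm, and the pads are touched. I release, rise and turn round to the wing.

Emit:
apply_moves:
  increments:
    - [0,0,0,0,0.65]
    - [0,0,0,0,0.5]
    - [0,0,0,0,0.4]
    - [0,0,0,0,0.4]
    - [0,0,0.1,0,0.4]
    - [0,0,0.2,0,0.4]
    - [0,0,0.3,0,0.4]
    - [0,0,0.2,0,0.4]

```text
time_s: 8.5
eef_pos: [0.4925, 0.2253, 0.2058]
tool_rot: [[0.07, 0.998, 0.003], [0.998, -0.07, 0.001], [0.001, 0.003, -1.0]]
ft_force: [0.6, 0.6, -0.6]
width: 0.0513
gripper_force: 0.0
```

Emit:
apply_moves:
  increments:
    - [0.054,-0.003,0,0.047,0.4]
    - [0.054,-0.003,0,0.047,0.4]
    - [0.054,-0.003,0,0.047,0.4]
    - [0.054,-0.003,0,0.047,0.4]
    - [0.054,-0.003,0,0.047,0.4]
    - [0.054,-0.003,0,0.047,0.4]
    - [0.054,-0.003,0,0.047,0.4]
    - [0.054,-0.003,0,0.047,0.4]
    - [0.054,-0.003,0,0.047,0.4]
    - [0.048,-0.003,0,0.047,0.4]

```text
time_s: 9.5
eef_pos: [0.5728, 0.2207, 0.203]
tool_rot: [[-0.988, 0.158, 0.001], [0.158, 0.988, 0.0], [-0.001, 0.0, -1.0]]
ft_force: [-0.7, 0.6, -0.7]
width: 0.0509
gripper_force: 0.0
```

Emit:
apply_moves:
  increments:
    - [0,0,0,0.047,0.4]
    - [0,0,0,0.047,0.4]
    - [0,0,0,0.047,0.4]
    - [0,0,0,0.047,0.4]
    - [0,0,0,0.047,0.4]
    - [0,0,0,0.047,0.4]
    - [0,0,0,0.047,0.4]
    - [0,0,0,0.047,0.4]
    - [0,0,0,0.047,0.4]
    - [0,0,0,0.047,0.4]

```text
time_s: 10.5
eef_pos: [0.5724, 0.2207, 0.203]
tool_rot: [[-0.25, -0.968, 0.001], [-0.968, 0.25, 0.0], [-0.0, -0.001, -1.0]]
ft_force: [-0.1, -1.0, 0.6]
width: 0.0515
gripper_force: 0.0
```

Emit:
apply_moves:
  increments:
    - [0,0,0,0.047,0.4]
    - [0,0,0,0.047,0.4]
    - [0,0,0,0.047,0.4]
    - [0,0,0,0.047,0.4]
    - [0,0,0,0.047,0.4]
    - [0,0,0,0.047,0.4]
    - [0,0,0,0.047,0.4]
    - [0,0,0,0.047,0.4]
    - [0,0,0,0.047,0.4]
    - [0,0,0,0.047,0.4]

```text
time_s: 11.5
eef_pos: [0.5724, 0.2207, 0.203]
tool_rot: [[0.94, -0.34, 0.001], [-0.34, -0.94, 0.0], [0.001, -0.001, -1.0]]
ft_force: [0.1, 0.4, -0.4]
width: 0.0514
gripper_force: 0.0
```

Emit:
apply_moves:
  increments:
    - [0,0,0,0.047,0.4]
    - [0,0,0,0.047,0.4]
    - [0,0,0,0,0.4]

```text
time_s: 11.8
eef_pos: [0.5724, 0.2207, 0.2028]
tool_rot: [[0.998, -0.055, 0.001], [-0.055, -0.998, 0.0], [0.001, -0.0, -1.0]]
ft_force: [-0.0, -0.4, 0.7]
width: 0.0512
gripper_force: 0.0
```

```bash
python3 - <<'E'
from h import *
st()
d=snap('wrist','f');w=cloud(d)*1000
g=d['img'].astype(int);m=(g.max(-1)<60)&(w[...,2]>54)&(w[...,2]<67)&(abs(w[...,0]-571)<45)&(abs(w[...,1]-221)<45)
k,l,s,_=cv2.connectedComponentsWithStats(m.astype(np.uint8))
for i in range(1,k):
  if s[i,4]>150:
    p=w[l==i];print(s[i],np.median(p[:,2]),cv2.minAreaRect(p[:,:2].astype(np.float32)))
E
```

```text
t 11.8 pos [572.4 220.7 202.8] yaw -3.17 q [ 0.368  0.231  0.267  1.607 -0.    -2.718] F [-0.  -0.4  0.7] M [-0.07 -0.01  0.  ] w 0.0512 g 0.0
[257 152  11  54 567] 61.22918434863605 ((571.97998046875, 220.1018524169922), (10.304673194885254, 55.85395050048828), 87.1224365234375)
```

View pics/f.png

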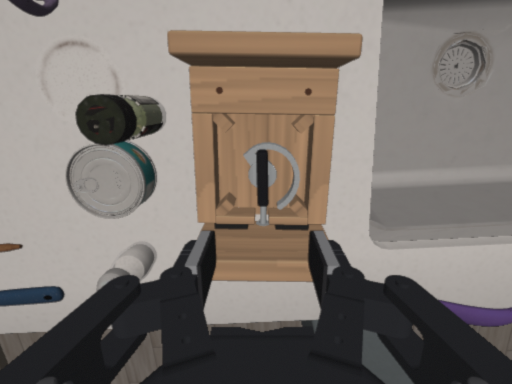

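The wing at (262,178) is centred under the tool and aligned with it. The panel lies against the pads with its peg at (262,218). I descend and grip.

Emit:
apply_moves:
  increments:
    - [-0.006,-0.002,-0.15,0.002,0.5]
    - [0,0,-0.2,0,0.5]
    - [0,0,-0.2,0,0.5]
    - [0,0,-0.2,0,0.5]
    - [0,0,-0.13,0,0.5]
    - [0,0,-0.08,0,0.5]
    - [0,0,-0.055,0,0.5]
    - [0,0,0,0,0.5]

```text
time_s: 12.65
eef_pos: [0.5713, 0.2204, 0.0492]
tool_rot: [[0.999, -0.053, -0.001], [-0.053, -0.999, -0.0], [-0.001, 0.0, -1.0]]
ft_force: [-0.4, -0.2, 0.1]
width: 0.0428
gripper_force: 0.0
```

Emit:
apply_moves:
  increments:
    - [0,0,0,0,0.7]
    - [0,0,0,0,0.85]
    - [0,0,0,0,1]
    - [0,0,0,0,1]
    - [0,0,0,0,1]
    - [0,0,0,0,1]
  squeeze: 70

```text
time_s: 13.25
eef_pos: [0.5721, 0.2205, 0.051]
tool_rot: [[0.999, -0.052, 0.002], [-0.052, -0.999, 0.0], [0.002, -0.001, -1.0]]
ft_force: [-0.9, -1.7, 5.6]
width: 0.0102
gripper_force: 69.1
```

```bash
python3 -c "
from h import *
st()"
```

```text
t 13.25 pos [572.1 220.5  51. ] yaw -2.96 q [ 0.368  0.243 -0.011  1.315 -0.    -2.722] F [-0.9 -1.7  5.6] M [-0.37  0.24  0.02] w 0.0102 g 69.11784410476685
```

Emit:
apply_moves:
  increments:
    - [0,0,0,-0.02,1]
    - [0,0,0,-0.03,1]
    - [0,0,0,-0.03,1]
    - [0,0,0,-0.03,1]

```text
time_s: 13.65
eef_pos: [0.5721, 0.2205, 0.051]
tool_rot: [[0.921, -0.39, 0.002], [-0.39, -0.921, 0.0], [0.002, -0.001, -1.0]]
ft_force: [-1.1, -1.7, 6.7]
width: 0.0102
gripper_force: 69.2
```

```bash
python3 -c "
from h import *
st()"
```

```text
t 13.65 pos [572.1 220.5  51. ] yaw -22.97 q [ 0.368  0.243 -0.011  1.315 -0.    -2.373] F [-1.1 -1.7  6.7] M [-0.47  0.25  0.04] w 0.0102 g 69.21422123908997
```

Emit:
apply_moves:
  increments:
    - [0,0,0,-0.03,1]
    - [0,0,0,-0.03,1]
    - [0,0,0,-0.03,1]
    - [0,0,0,-0.03,1]
    - [0,0,0,-0.03,1]
    - [0,0,0,-0.03,1]

```text
time_s: 14.25
eef_pos: [0.572, 0.2204, 0.051]
tool_rot: [[0.568, -0.823, 0.002], [-0.823, -0.568, 0.0], [0.001, -0.002, -1.0]]
ft_force: [-2.1, -2.5, 5.9]
width: 0.0103
gripper_force: 69.3
```

```bash
python3 -c "
from h import *
st()
snap('top','g')"
```

```text
t 14.25 pos [572.  220.4  51. ] yaw -55.37 q [ 3.680e-01  2.430e-01 -1.100e-02  1.315e+00 -1.000e-03 -1.807e+00] F [-2.1 -2.5  5.9] M [-0.51  0.29  0.07] w 0.0103 g 69.26427125930786
```

Emit:
apply_moves:
  increments:
    - [0,0,0,-0.03,1]
    - [0,0,0,-0.03,1]
    - [0,0,0,-0.03,1]
    - [0,0,0,-0.03,1]
    - [0,0,0,-0.03,1]
    - [0,0,0,-0.03,1]

```text
time_s: 14.9
eef_pos: [0.5719, 0.2203, 0.051]
tool_rot: [[0.039, -0.999, 0.002], [-0.999, -0.039, 0.0], [0.0, -0.002, -1.0]]
ft_force: [-2.2, -2.1, 7.2]
width: 0.0103
gripper_force: 69.3
```

```bash
python3 - <<'E'
from h import *
st()
d=snap('wrist');s=snap('scene');o=np.zeros((384,800,3),np.uint8);o[:300,:400]=cv2.resize(d['img'],(400,300))[...,::-1];o[:300,400:]=cv2.resize(s['img'][160:310,180:380],(400,300))[...,::-1];cv2.imwrite('pics/i.png',o)
E
```

```text
t 14.9 pos [571.9 220.3  51. ] yaw -87.77 q [ 3.680e-01  2.430e-01 -1.100e-02  1.315e+00 -1.000e-03 -1.242e+00] F [-2.2 -2.1  7.2] M [-0.58  0.43  0.17] w 0.0103 g 69.31234002113342
```

View pics/i.png

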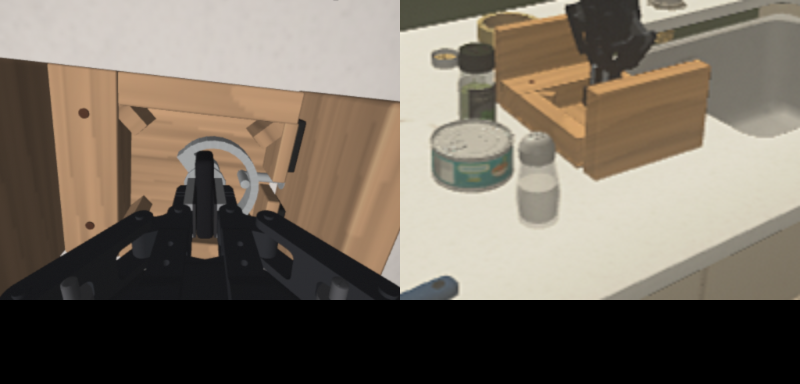

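The peg at (245,182) in the left image is inside the hook, and the panel is still off by the pads. I continue in smaller steps.

Emit:
apply_moves:
  increments:
    - [0,0,0,-0.03,1]
    - [0,0,0,-0.03,1]
    - [0,0,0,-0.03,1]
    - [0,0,0,-0.03,1]
    - [0,0,0,0,1]

```text
time_s: 15.5
eef_pos: [0.5718, 0.2203, 0.051]
tool_rot: [[-0.331, -0.944, 0.001], [-0.944, 0.331, 0.0], [-0.001, -0.001, -1.0]]
ft_force: [-2.1, -2.4, 7.7]
width: 0.0106
gripper_force: 69.3
```

```bash
python3 -c "
from h import *
st()"
```

```text
t 15.5 pos [571.8 220.3  51. ] yaw -109.34 q [ 0.368  0.243 -0.011  1.315 -0.    -0.865] F [-2.1 -2.4  7.7] M [-0.56  0.49 -0.08] w 0.0106 g 69.31921362876892
```

Emit:
apply_moves:
  increments:
    - [0,0,0,-0.02,1]
    - [0,0,0,-0.02,1]
    - [0,0,0,0,1]

```text
time_s: 15.8
eef_pos: [0.5718, 0.2203, 0.051]
tool_rot: [[-0.446, -0.895, 0.001], [-0.895, 0.446, 0.0], [-0.001, -0.001, -1.0]]
ft_force: [-2.9, -2.0, 6.2]
width: 0.0104
gripper_force: 69.3
```

```bash
python3 -c "
from h import *
st()"
```

```text
t 15.8 pos [571.8 220.3  51. ] yaw -116.48 q [ 0.368  0.243 -0.011  1.315 -0.    -0.741] F [-2.9 -2.   6.2] M [-0.55  0.53 -0.01] w 0.0104 g 69.33159112930298
```

Emit:
apply_moves:
  increments:
    - [0,0,0,-0.01,1]
    - [0,0,0,-0.01,1]

```text
time_s: 16.0
eef_pos: [0.5718, 0.2203, 0.051]
tool_rot: [[-0.5, -0.866, 0.001], [-0.866, 0.5, 0.0], [-0.001, -0.001, -1.0]]
ft_force: [-2.5, -2.4, 7.1]
width: 0.0103
gripper_force: 69.4
```

```bash
python3 -c "
from h import *
st()"
```

```text
t 16.0 pos [571.8 220.3  51. ] yaw -120.01 q [ 0.368  0.243 -0.011  1.315 -0.    -0.679] F [-2.5 -2.4  7.1] M [-0.61  0.5   0.23] w 0.0103 g 69.38547849655151
```

Emit:
apply_moves:
  increments:
    - [0,0,0,-0.01,1]
    - [0,0,0,-0.01,1]

```text
time_s: 16.2
eef_pos: [0.5718, 0.2203, 0.051]
tool_rot: [[-0.554, -0.833, 0.001], [-0.833, 0.554, 0.0], [-0.001, -0.001, -1.0]]
ft_force: [-2.8, -3.2, 7.2]
width: 0.0101
gripper_force: 69.4
```

```bash
python3 -c "
from h import *
st()"
```

```text
t 16.2 pos [571.8 220.3  51. ] yaw -123.61 q [ 0.368  0.243 -0.011  1.315 -0.    -0.616] F [-2.8 -3.2  7.2] M [-0.54  0.56  0.19] w 0.0101 g 69.39428329467773
```

Emit:
apply_moves:
  increments:
    - [0,0,0,-0.01,1]
    - [0,0,0,-0.01,1]

```text
time_s: 16.4
eef_pos: [0.5718, 0.2203, 0.051]
tool_rot: [[-0.605, -0.796, 0.001], [-0.796, 0.605, 0.0], [-0.001, -0.001, -1.0]]
ft_force: [-2.9, -2.2, 6.9]
width: 0.0106
gripper_force: 69.4
```

```bash
python3 -c "
from h import *
st()"
```

```text
t 16.4 pos [571.8 220.3  51. ] yaw -127.21 q [ 0.368  0.243 -0.011  1.315 -0.    -0.553] F [-2.9 -2.2  6.9] M [-0.61  0.55  0.26] w 0.0106 g 69.39517021179199
```

Emit:
apply_moves:
  increments:
    - [0,0,0,-0.01,1]
    - [0,0,0,-0.01,1]

```text
time_s: 16.6
eef_pos: [0.5717, 0.2203, 0.051]
tool_rot: [[-0.653, -0.757, 0.001], [-0.757, 0.653, -0.0], [-0.001, -0.001, -1.0]]
ft_force: [-2.7, -3.9, 7.4]
width: 0.0105
gripper_force: 69.4
```

```bash
cat >> h.py <<'E'
def gap():
    w=cloud(snap('wrist'))*1000;cam=np.array([570.5,221.3,0])
    t=np.radians(-4.);ex=np.array([np.cos(t),np.sin(t),0]);ey=np.array([-np.sin(t),np.cos(t),0])
    X=(w-cam)@ex;Y=(w-cam)@ey;Z=w[...,2]
    for lo in range(-80,80,20):
        q=(Y>=lo)&(Y<lo+20)
        f=q&(Z>45)&(Z<92)&(X<-40)&(X>-90); b=q&(abs(Z-36)<2)&(X<-40)&(X>-62)
        print(lo,f.sum(),np.round(np.median(X[f]),1) if f.sum()>20 else None,'board',np.round(np.percentile(X[b],1),1) if b.sum()>20 else None)
E
python3 -c "
from h import *
st();gap()"
```

```text
t 16.6 pos [571.7 220.3  51. ] yaw -130.81 q [ 0.368  0.243 -0.011  1.315 -0.    -0.491] F [-2.7 -3.9  7.4] M [-0.57  0.6   0.31] w 0.0105 g 69.41325187683105
-80 726 -61.7 board -61.8
-60 953 -61.9 board -61.9
-40 837 -62.2 board -61.3
-20 735 -62.5 board -59.8
0 670 -62.8 board -61.4
20 581 -63.0 board -61.7
40 532 -63.3 board -61.5
60 291 -63.5 board -58.1
```

Emit:
apply_moves:
  increments:
    - [0,0,0,-0.01,1]
    - [0,0,0,-0.01,1]

```text
time_s: 16.85
eef_pos: [0.5718, 0.2203, 0.051]
tool_rot: [[-0.7, -0.714, 0.001], [-0.714, 0.7, 0.0], [-0.001, -0.001, -1.0]]
ft_force: [-2.6, -2.0, 6.9]
width: 0.0105
gripper_force: 69.4
```

```bash
python3 -c "
from h import *
st()"
```

```text
t 16.85 pos [571.8 220.3  51. ] yaw -134.41 q [ 0.368  0.243 -0.011  1.315 -0.    -0.428] F [-2.6 -2.   6.9] M [-0.58  0.56  0.18] w 0.0105 g 69.40208673477173
```

Emit:
apply_moves:
  increments:
    - [0,0,0,-0.01,1]
    - [0,0,0,-0.01,1]

```text
time_s: 17.05
eef_pos: [0.5717, 0.2203, 0.051]
tool_rot: [[-0.743, -0.669, 0.001], [-0.669, 0.743, 0.0], [-0.001, -0.001, -1.0]]
ft_force: [-2.6, -1.9, 7.4]
width: 0.0107
gripper_force: 69.4
```

```bash
python3 -c "
from h import *
st();gap()"
```

```text
t 17.05 pos [571.7 220.3  51. ] yaw -138.01 q [ 0.368  0.243 -0.011  1.315 -0.    -0.365] F [-2.6 -1.9  7.4] M [-0.56  0.61  0.24] w 0.0107 g 69.42983865737915
-80 351 -61.2 board -60.6
-60 523 -61.3 board -61.3
-40 461 -61.6 board -61.6
-20 404 -61.8 board -61.9
0 368 -62.0 board -61.4
20 329 -62.3 board -61.2
40 307 -62.5 board -61.2
60 164 -62.7 board -58.1
```

Emit:
apply_moves:
  increments:
    - [0,0,0,-0.01,1]
    - [0,0,0,-0.01,1]

```text
time_s: 17.3
eef_pos: [0.5717, 0.2203, 0.051]
tool_rot: [[-0.784, -0.621, 0.001], [-0.621, 0.784, 0.0], [-0.001, -0.001, -1.0]]
ft_force: [-3.9, -2.5, 7.5]
width: 0.0105
gripper_force: 69.4
```

```bash
python3 -c "
from h import *
st()"
```

```text
t 17.3 pos [571.7 220.3  51. ] yaw -141.6 q [ 0.368  0.243 -0.011  1.315 -0.    -0.302] F [-3.9 -2.5  7.5] M [-0.62  0.62  0.27] w 0.0105 g 69.41178560256958
```

Emit:
apply_moves:
  increments:
    - [0,0,0,-0.01,1]

```text
time_s: 17.4
eef_pos: [0.5717, 0.2204, 0.051]
tool_rot: [[-0.803, -0.596, 0.001], [-0.596, 0.803, 0.0], [-0.001, -0.001, -1.0]]
ft_force: [-2.6, -2.4, 7.2]
width: 0.0103
gripper_force: 69.4
```

```bash
python3 -c "
from h import *
st()"
```

```text
t 17.4 pos [571.7 220.4  51. ] yaw -143.4 q [ 0.368  0.243 -0.011  1.315 -0.    -0.271] F [-2.6 -2.4  7.2] M [-0.56  0.6   0.28] w 0.0103 g 69.40889954566956
```

Emit:
apply_moves:
  increments:
    - [0,0,0,-0.01,1]

```text
time_s: 17.5
eef_pos: [0.5717, 0.2203, 0.051]
tool_rot: [[-0.821, -0.571, 0.001], [-0.571, 0.821, 0.0], [-0.001, -0.001, -1.0]]
ft_force: [-2.2, -2.3, 7.0]
width: 0.0104
gripper_force: 69.4
```

```bash
python3 -c "
from h import *
st()"
```

```text
t 17.5 pos [571.7 220.3  51. ] yaw -145.21 q [ 0.368  0.243 -0.011  1.315 -0.    -0.239] F [-2.2 -2.3  7. ] M [-0.49  0.62  0.28] w 0.0104 g 69.43513870239258
```

Emit:
apply_moves:
  increments:
    - [0,0,0,-0.01,1]

```text
time_s: 17.6
eef_pos: [0.5717, 0.2203, 0.0509]
tool_rot: [[-0.839, -0.545, 0.001], [-0.545, 0.839, 0.0], [-0.001, -0.001, -1.0]]
ft_force: [-2.5, -2.6, 7.6]
width: 0.0105
gripper_force: 69.4
```

```bash
python3 -c "
from h import *
st()"
```

```text
t 17.6 pos [571.7 220.3  50.9] yaw -147.01 q [ 0.368  0.243 -0.011  1.315 -0.    -0.208] F [-2.5 -2.6  7.6] M [-0.55  0.61  0.19] w 0.0105 g 69.41895246505737
```

Emit:
apply_moves:
  increments:
    - [0,0,0,-0.01,1]

```text
time_s: 17.7
eef_pos: [0.5717, 0.2204, 0.051]
tool_rot: [[-0.855, -0.518, 0.001], [-0.518, 0.855, 0.0], [-0.001, -0.001, -1.0]]
ft_force: [-2.7, -2.6, 7.0]
width: 0.0102
gripper_force: 69.4
```

```bash
python3 -c "
from h import *
st()"
```

```text
t 17.7 pos [571.7 220.4  51. ] yaw -148.81 q [ 0.368  0.243 -0.011  1.315 -0.    -0.176] F [-2.7 -2.6  7. ] M [-0.49  0.53  0.26] w 0.0102 g 69.40486192703247
```

Emit:
apply_moves:
  increments:
    - [0,0,0,-0.01,1]

```text
time_s: 17.8
eef_pos: [0.5717, 0.2204, 0.051]
tool_rot: [[-0.871, -0.491, 0.001], [-0.491, 0.871, 0.0], [-0.001, -0.001, -1.0]]
ft_force: [-2.6, -2.7, 7.5]
width: 0.01
gripper_force: 69.4
```

```bash
python3 -c "
from h import *
st();gap()"
```

```text
t 17.8 pos [571.7 220.4  51. ] yaw -150.6 q [ 0.368  0.243 -0.011  1.315 -0.    -0.145] F [-2.6 -2.7  7.5] M [-0.56  0.66  0.3 ] w 0.01 g 69.41815853118896
-80 0 None board -58.0
-60 0 None board -58.5
-40 0 None board -58.7
-20 0 None board -58.8
0 0 None board -59.0
20 0 None board -59.1
40 0 None board -59.0
60 0 None board -58.2
```

Emit:
apply_moves:
  increments:
    - [0,0,0,-0.01,1]

```text
time_s: 17.95
eef_pos: [0.5717, 0.2204, 0.051]
tool_rot: [[-0.886, -0.464, 0.001], [-0.464, 0.886, 0.0], [-0.001, -0.001, -1.0]]
ft_force: [-2.7, -2.9, 7.8]
width: 0.0105
gripper_force: 69.4
```

```bash
python3 -c "
from h import *
st()"
```

```text
t 17.95 pos [571.7 220.4  51. ] yaw -152.36 q [ 0.368  0.243 -0.011  1.315 -0.    -0.114] F [-2.7 -2.9  7.8] M [-0.59  0.62  0.35] w 0.0105 g 69.42747831344604
```

Emit:
apply_moves:
  increments:
    - [0,0,0,-0.01,1]

```text
time_s: 18.05
eef_pos: [0.5717, 0.2204, 0.051]
tool_rot: [[-0.9, -0.435, 0.001], [-0.435, 0.9, 0.0], [-0.001, -0.0, -1.0]]
ft_force: [-2.5, -1.7, 7.3]
width: 0.0101
gripper_force: 69.4
```

```bash
python3 - <<'E'
from h import *
st()
d=snap('wrist');s=snap('scene');o=np.zeros((384,800,3),np.uint8);o[:300,:400]=cv2.resize(d['img'],(400,300))[...,::-1];o[:300,400:]=cv2.resize(s['img'][180:280,240:373],(400,300))[...,::-1];cv2.imwrite('pics/j.png',o)
E
```

```text
t 18.05 pos [571.7 220.4  51. ] yaw -154.2 q [ 0.368  0.243 -0.011  1.315 -0.    -0.082] F [-2.5 -1.7  7.3] M [-0.51  0.64  0.34] w 0.0101 g 69.42621946334839
```

View pics/j.png

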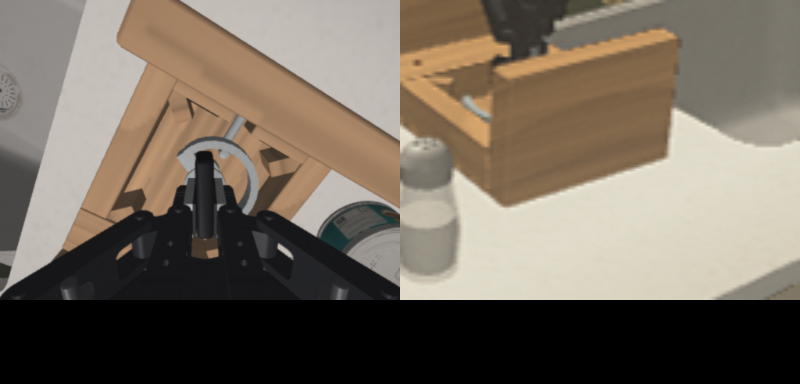

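The panel is nearly home (left crop: panel edge at (250,90), with the peg at (225,153) deep in the hook) and the torque is starting to rise. I take finer steps.

Emit:
apply_moves:
  increments:
    - [0,0,0,-0.008,1]

```text
time_s: 18.25
eef_pos: [0.5717, 0.2204, 0.051]
tool_rot: [[-0.911, -0.413, 0.001], [-0.413, 0.911, 0.0], [-0.001, -0.0, -1.0]]
ft_force: [-3.7, -2.5, 7.3]
width: 0.0105
gripper_force: 69.4
```

```bash
python3 -c "
from h import *
st()"
```

```text
t 18.25 pos [571.7 220.4  51. ] yaw -155.58 q [ 0.368  0.243 -0.011  1.315 -0.    -0.058] F [-3.7 -2.5  7.3] M [-0.52  0.68  0.36] w 0.0105 g 69.4260835647583
```

Emit:
apply_moves:
  increments:
    - [0,0,0,-0.008,1]

```text
time_s: 18.35
eef_pos: [0.5717, 0.2204, 0.051]
tool_rot: [[-0.921, -0.39, 0.001], [-0.39, 0.921, 0.0], [-0.001, -0.0, -1.0]]
ft_force: [-2.2, -2.8, 7.3]
width: 0.0102
gripper_force: 69.4
```

```bash
python3 -c "
from h import *
st()"
```

```text
t 18.35 pos [571.7 220.4  51. ] yaw -157.07 q [ 0.368  0.243 -0.011  1.315 -0.    -0.032] F [-2.2 -2.8  7.3] M [-0.55  0.69  0.27] w 0.0102 g 69.43190574645996
```

Emit:
apply_moves:
  increments:
    - [0,0,0,-0.008,1]

```text
time_s: 18.45
eef_pos: [0.5717, 0.2204, 0.051]
tool_rot: [[-0.93, -0.366, 0.001], [-0.366, 0.93, 0.0], [-0.001, -0.0, -1.0]]
ft_force: [-3.3, -2.9, 7.7]
width: 0.0103
gripper_force: 69.5
```

```bash
python3 -c "
from h import *
st()"
```

```text
t 18.45 pos [571.7 220.4  51. ] yaw -158.51 q [ 0.368  0.243 -0.011  1.315 -0.    -0.007] F [-3.3 -2.9  7.7] M [-0.55  0.68  0.25] w 0.0103 g 69.49339628219604
```

Emit:
apply_moves:
  increments:
    - [0,0,0,-0.008,1]

```text
time_s: 18.55
eef_pos: [0.5716, 0.2204, 0.051]
tool_rot: [[-0.939, -0.343, 0.001], [-0.343, 0.939, 0.0], [-0.001, -0.0, -1.0]]
ft_force: [-4.2, -1.7, 7.6]
width: 0.0104
gripper_force: 69.4
```

```bash
python3 -c "
from h import *
st()"
```

```text
t 18.55 pos [571.6 220.4  51. ] yaw -159.95 q [ 0.368  0.243 -0.011  1.316 -0.     0.018] F [-4.2 -1.7  7.6] M [-0.46  0.68  0.26] w 0.0104 g 69.44301724433899
```

Emit:
apply_moves:
  increments:
    - [0,0,0,-0.008,1]

```text
time_s: 18.65
eef_pos: [0.5717, 0.2204, 0.051]
tool_rot: [[-0.948, -0.319, 0.001], [-0.319, 0.948, 0.0], [-0.001, -0.0, -1.0]]
ft_force: [-3.2, -3.2, 7.9]
width: 0.0104
gripper_force: 69.4
```

```bash
python3 -c "
from h import *
st()"
```

```text
t 18.65 pos [571.7 220.4  51. ] yaw -161.39 q [ 0.368  0.243 -0.011  1.316 -0.     0.043] F [-3.2 -3.2  7.9] M [-0.52  0.71  0.29] w 0.0104 g 69.44707989692688
```

Emit:
apply_moves:
  increments:
    - [0,0,0,-0.008,1]

```text
time_s: 18.75
eef_pos: [0.5716, 0.2204, 0.051]
tool_rot: [[-0.955, -0.295, 0.001], [-0.295, 0.955, 0.0], [-0.001, -0.0, -1.0]]
ft_force: [-3.7, -2.4, 7.7]
width: 0.0102
gripper_force: 69.5
```

```bash
python3 -c "
from h import *
st()"
```

```text
t 18.75 pos [571.6 220.4  51. ] yaw -162.83 q [ 0.368  0.243 -0.011  1.315 -0.     0.068] F [-3.7 -2.4  7.7] M [-0.55  0.63  0.3 ] w 0.0102 g 69.48660850524902
```

Emit:
apply_moves:
  increments:
    - [0,0,0,-0.008,1]

```text
time_s: 18.85
eef_pos: [0.5717, 0.2204, 0.051]
tool_rot: [[-0.963, -0.271, 0.001], [-0.271, 0.963, 0.0], [-0.001, -0.0, -1.0]]
ft_force: [-2.8, -2.3, 6.8]
width: 0.0099
gripper_force: 69.4
```

```bash
python3 -c "
from h import *
st()"
```

```text
t 18.85 pos [571.7 220.4  51. ] yaw -164.27 q [ 0.368  0.243 -0.011  1.315 -0.     0.093] F [-2.8 -2.3  6.8] M [-0.46  0.73  0.37] w 0.0099 g 69.42000031471252
```

Emit:
apply_moves:
  increments:
    - [0,0,0,-0.008,1]

```text
time_s: 18.95
eef_pos: [0.5717, 0.2204, 0.051]
tool_rot: [[-0.969, -0.247, 0.001], [-0.247, 0.969, 0.0], [-0.001, -0.0, -1.0]]
ft_force: [-3.4, -2.6, 7.0]
width: 0.0105
gripper_force: 69.5
```

```bash
python3 -c "
from h import *
st()"
```

```text
t 18.95 pos [571.7 220.4  51. ] yaw -165.7 q [ 0.368  0.243 -0.011  1.316 -0.     0.119] F [-3.4 -2.6  7. ] M [-0.55  0.73  0.3 ] w 0.0105 g 69.49975848197937
```

Emit:
apply_moves:
  increments:
    - [0,0,0,-0.008,1]

```text
time_s: 19.05
eef_pos: [0.5717, 0.2204, 0.051]
tool_rot: [[-0.975, -0.222, 0.001], [-0.222, 0.975, 0.0], [-0.001, -0.0, -1.0]]
ft_force: [-3.6, -2.5, 7.4]
width: 0.0102
gripper_force: 69.5
```

```bash
python3 -c "
from h import *
st()"
```

```text
t 19.05 pos [571.7 220.4  51. ] yaw -167.14 q [ 0.368  0.243 -0.011  1.316 -0.     0.144] F [-3.6 -2.5  7.4] M [-0.57  0.69  0.3 ] w 0.0102 g 69.50073838233948
```

Emit:
apply_moves:
  increments:
    - [0,0,0,-0.008,1]

```text
time_s: 19.15
eef_pos: [0.5716, 0.2204, 0.051]
tool_rot: [[-0.98, -0.198, 0.001], [-0.198, 0.98, 0.0], [-0.001, -0.0, -1.0]]
ft_force: [-2.3, -2.3, 8.5]
width: 0.0102
gripper_force: 69.5
```

```bash
python3 -c "
from h import *
st()"
```

```text
t 19.15 pos [571.6 220.4  51. ] yaw -168.58 q [ 0.368  0.243 -0.011  1.316 -0.     0.169] F [-2.3 -2.3  8.5] M [-0.54  0.79  0.36] w 0.0102 g 69.51123833656311
```

Emit:
apply_moves:
  increments:
    - [0,0,0,-0.006,1]

```text
time_s: 19.25
eef_pos: [0.5715, 0.2204, 0.051]
tool_rot: [[-0.984, -0.18, 0.001], [-0.18, 0.984, 0.0], [-0.001, -0.0, -1.0]]
ft_force: [-3.5, -2.7, 6.8]
width: 0.0102
gripper_force: 69.7
```

```bash
python3 -c "
from h import *
st()"
```

```text
t 19.25 pos [571.5 220.4  51. ] yaw -169.65 q [ 0.368  0.243 -0.011  1.316 -0.     0.188] F [-3.5 -2.7  6.8] M [-0.58  0.76  0.47] w 0.0102 g 69.68705534934998
```

Emit:
apply_moves:
  increments:
    - [0,0,0,-0.003,1]

```text
time_s: 19.35
eef_pos: [0.5715, 0.2204, 0.051]
tool_rot: [[-0.985, -0.171, 0.001], [-0.171, 0.985, 0.0], [-0.001, -0.0, -1.0]]
ft_force: [-3.5, -2.1, 9.2]
width: 0.0105
gripper_force: 69.5
```

```bash
python3 -c "
from h import *
st();gap()"
```

```text
t 19.35 pos [571.5 220.4  51. ] yaw -170.18 q [ 0.368  0.243 -0.011  1.316 -0.     0.197] F [-3.5 -2.1  9.2] M [-0.59  0.77  0.31] w 0.0105 g 69.52992081642151
-80 0 None board -49.5
-60 0 None board -49.4
-40 0 None board -49.5
-20 0 None board None
0 0 None board None
20 0 None board -49.6
40 0 None board -49.5
60 0 None board -49.7
```

Emit:
apply_moves:
  increments:
    - [0,0,0,-0.004,1]

```text
time_s: 19.5
eef_pos: [0.5715, 0.2204, 0.051]
tool_rot: [[-0.987, -0.159, 0.001], [-0.159, 0.987, 0.0], [-0.001, -0.0, -1.0]]
ft_force: [-3.5, -2.7, 7.8]
width: 0.0106
gripper_force: 69.7
```

```bash
python3 -c "
from h import *
st()"
```

```text
t 19.5 pos [571.5 220.4  51. ] yaw -170.87 q [ 0.368  0.243 -0.011  1.316 -0.     0.209] F [-3.5 -2.7  7.8] M [-0.55  0.73  0.47] w 0.0106 g 69.71354126930237
```

Emit:
apply_moves:
  increments:
    - [0,0,0,-0.004,1]

```text
time_s: 19.6
eef_pos: [0.5715, 0.2204, 0.051]
tool_rot: [[-0.989, -0.146, 0.001], [-0.146, 0.989, -0.0], [-0.001, -0.0, -1.0]]
ft_force: [-3.7, -3.4, 8.6]
width: 0.0101
gripper_force: 70.0
```

```bash
python3 -c "
from h import *
st()"
```

```text
t 19.6 pos [571.5 220.4  51. ] yaw -171.59 q [ 0.368  0.243 -0.011  1.316 -0.     0.221] F [-3.7 -3.4  8.6] M [-0.64  0.81  0.63] w 0.0101 g 69.98260974884033
```

Emit:
apply_moves:
  increments:
    - [0,0,0,0,1]

```text
time_s: 19.7
eef_pos: [0.5715, 0.2203, 0.051]
tool_rot: [[-0.989, -0.146, 0.001], [-0.146, 0.989, -0.0], [-0.001, -0.0, -1.0]]
ft_force: [-3.7, -2.8, 6.8]
width: 0.01
gripper_force: 69.8
```

```bash
python3 -c "
from h import *
st()"
```

```text
t 19.7 pos [571.5 220.3  51. ] yaw -171.59 q [ 0.368  0.243 -0.011  1.316 -0.     0.221] F [-3.7 -2.8  6.8] M [-0.59  0.83  0.55] w 0.01 g 69.82493162155151
```

The torque holds at 0.55 N m with the tool still, so the joint is tight. I release and withdraw.

Emit:
apply_moves:
  increments:
    - [0,0,0,0,0.8]
    - [0,0,0,0,0.6]
    - [0,0,0,0,0.5]
    - [0,0,0,0,0.5]
    - [0,0,0.1,0,0.5]
    - [0,0,0.25,0,0.5]
    - [0,0,0.3,0,0.5]
    - [0,0,0.3,0,0.5]
    - [0,0,0.1,0,0.5]

```text
time_s: 20.6
eef_pos: [0.5725, 0.2208, 0.2138]
tool_rot: [[-0.989, -0.146, 0.007], [-0.146, 0.989, 0.003], [-0.007, 0.002, -1.0]]
ft_force: [0.0, 1.0, 0.3]
width: 0.0426
gripper_force: 0.0
```

Emit:
apply_moves:
  increments:
    - [-0.12,-0.25,0,0,0.5]
    - [-0.12,-0.25,0,0,0.5]
    - [-0.12,-0.25,0,0,0.5]
    - [-0.12,-0.25,0,0,0.5]
    - [-0.12,-0.25,0,0,0.5]
    - [-0.12,-0.25,0,0,0.5]
    - [-0.12,-0.25,0,0,0.5]
    - [-0.12,-0.25,0,0,0.5]
    - [0,0,0,0,0.5]

```text
time_s: 21.5
eef_pos: [0.4258, -0.0827, 0.2087]
tool_rot: [[-0.99, -0.142, 0.002], [-0.142, 0.99, -0.001], [-0.001, -0.001, -1.0]]
ft_force: [0.1, -0.1, 0.3]
width: 0.0424
gripper_force: 0.0
```

```bash
python3 - <<'E'
from h import *
st()
c=snap('top');w=cloud(c)*1000;z=w[...,2];v,u=np.mgrid[:384,:512]
o=np.zeros((390,800,3),np.uint8);o[:390,:400]=cv2.resize(c['img'][140:270,240:373],(400,390))[...,::-1]
s=snap('scene');o[:300,400:]=cv2.resize(s['img'][170:280,220:367],(400,300))[...,::-1];cv2.imwrite('pics/k.png',o)
def rect(m):
    q=cv2.minAreaRect(w[m][:,:2].astype(np.float32));print(np.round(q[0],1),np.round(q[1],1),round(q[2],2))
roi=(u>255)&(u<362)
rect(roi&(v>215)&(z>90)&(z<110));rect(roi&(v>150)&(v<225)&(z>52)&(z<70)&(w[...,0]>530))
E
```

```text
t 21.5 pos [425.8 -82.7 208.7] yaw -171.84 q [-1.910e-01 -2.010e-01 -1.580e-01  1.612e+00 -1.000e-03 -3.340e-01] F [ 0.1 -0.1  0.3] M [ 0.01 -0.04 -0.02] w 0.0424 g 0.0
[500.2 228.1] [149.1  23.9] 85.99
[571.6 221. ] [57.2 12.2] 11.7
```

View pics/k.png

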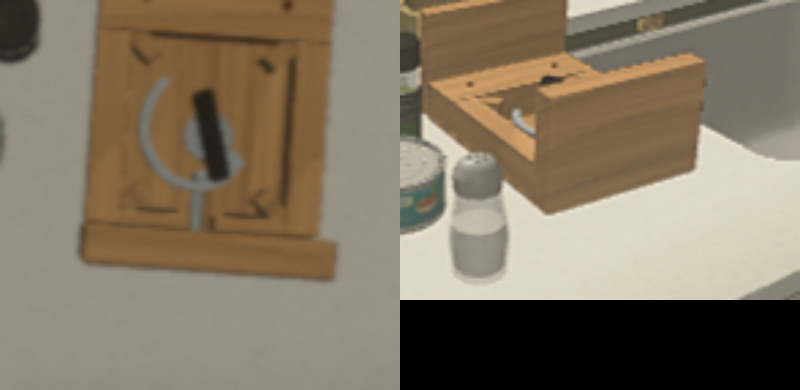

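The panel sits flush along the joining face (lower edge near y=235-270 in the left crop) at yaw -4.0°. The wing has turned about 2.9 rad, and the jar, tin and shaker look untouched. I hand it in.

```bash
python3 -c "
from h import *
print(r.close_job())"
```

```text
the job is handed in; nothing more can be done
None
```

The end panel is drawn in flush against the base board, the cam is turned about 2.9 rad and tight at about 0.55 N m, and the gripper is clear. The job was handed in at about 21.6 s. In the last pictures the jar, shaker and tin looked undisturbed, though I did not measure their positions again.

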